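Close the sliding jaw on a painted diptych

TASK

Set the loose green painting, painted face out, on the ledge of the sloping rack beside the ochre one, and close all gaps so that the two lie flush together and the ochre one is against the fixed jaw. Slide the red jaw gently shut on the pair until its yellow spring pad is pressed about half way in, and leave it like that. Put the green panel down without dropping it, do not ram the jaw, and leave the white panel, the paint bottle and the cup alone.

Things in the scene. Friction and masses are not known exactly. Their poses are not given: they have to be found in the camera images.
- board: Plywood board of the fixed rack, sloping 25 degrees: high side to the robot, facing away from it, turned at most 9 degrees. Origin: on its surface at the ledge's face, 26 mm above the table. Axes: x up the slope (to the robot), y along the ledge (robot's right), z square out of the board. A seated panel has x = 30, z = 0 mm; with all gaps closed the ochre one's y is 90, the green one's 10.
- ledge (a point): Middle of the top edge of the wooden ledge, which panels rest against: board x 0, y 0, z 10 mm. The ledge spans board x -14 to 0, 10 mm high; the board spans x -16 to 112, y -175 to 165 mm.
- fixed_jaw (a point): Centre of the fixed aluminium jaw's face that the ochre panel must touch: board x 54, y 130, z 17 mm. The jaw spans board x 4 to 104, y 130 to 152 mm, 34 mm high. The aluminium rail with black ticks lies across the board at x 91 to 109, 11 mm high.
- green_panel: Loose wooden painting panel with a green painted top, lying flat on the table: 60 (x) x 80 (y) x 36 (z) mm, about 130 g. Origin: centre of the underside; z towards the painted face. On the rack its 80 mm side lies along the ledge.
- ochre_panel: Loose panel of the same size, ochre (orange-yellow) top, 60 (x) x 80 (y) x 36 (z) mm, lying on the sloping board against the ledge, up to 10 mm short of the fixed jaw. Origin: centre of the underside, on the board; axes as the board's.
- jaw (a joint): Position of the red sliding jaw, m: 0 = open (robot's left end), growing to 0.130 as it closes along board +y. It stays where left; sliding takes about 8 N. Its plate spans board x 12 to 110 mm, 4 to 34 mm high, 24 mm thick along y; its +y face, which carries the pad, is at board y = -130 mm + joint.
- jaw_grip (a point): Top centre of the black grip post on the jaw: 24 mm (board x) by 20 mm (board y), standing square to the board from 34 to 80 mm above it; this point is 80 mm above the board, at board x = 35, y = -142 mm + jaw joint.
- pad (a joint): How far the jaw's yellow spring pad is pressed in, m: 0 = free, 0.014 = fully in. The spring gives about 0.35 N per mm; it is pressed when a panel's side meets it.
- pad_face (a point): Centre of the yellow pad's face (34 x 22 mm) that meets the panel; free, it stands 20 mm (+y) off the jaw plate's face, 19 mm above the board, at board x = 32 mm.
- white_panel: Bystander: panel of the same size, 60 x 80 x 36 mm, with a white top, flat on the table. Origin: centre of the underside.
- paint_bottle: Bystander: upright terracotta paint bottle with black cap, 56 mm across, 150 mm high. Origin: centre of the underside.
- paint_cup: Bystander: clear plastic cup, 70 mm across the rim, 85 mm high. Origin: centre of the underside.
Things that resemble listed ones, but are neither listed nor needed, are in the scene too. Leave any purple look-alike of the green_panel alone. What is shaped like the ochre_panel but blue is not meant.

How it is judged:
By the outcome, as a careful person would: the job done as asked, in the order asked, and still so for the second after the job is handed in, with the robot touching nothing.
It also fails if it takes over 61 s, if anything falls off the work surface, if the arm or the gripper's body presses on something with over 40 N, if the wrist force passes 120 N, or if a joint passes its speed limit or range.

ROBOT

A 6-joint arm with a two-finger parallel gripper is mounted at the origin on the work surface. World frame = base frame: x ahead of the robot, y to its left, z up, the work surface at z = 0. Lengths are in m, angles in rad, forces in N, time in s.
With the tool pointing down it reaches from about 0.3 to 0.875 m from the base axis. Payload 4.2 kg.
Tool frame: the origin (TCP) lies at the very end of the fingers, on their centre line; the grasp point (between the pads) lies 19 mm behind it; z points along the fingers, y is the line along which they close (so a half turn about z gives the same grasp; the last joint's range is limited). The gripper opens to 85 mm and grips with 20 to 120 N. Pads are 22 mm wide; open, the fingers measure 114 mm over their backs; the gripper's body (76 mm by 85 mm) begins 54 mm behind the grasp point. The pads swing forward as they close: fully open they stand 13 mm farther back than shut.
Start: joints at [1.125, 0.32, 1.565, -0, 1.257, -0.02], TCP at [0.238, 0.524, 0.203] pointing down, gripper open.
Joint ranges: [-3.11, 3.11], [-0.84, 2.01], [0.21, 2.61], [-1.34, 4.49], [0.05, 2.63], [-2.56, 2.56]. Speed limits (rad/s): [2.57, 2.57, 3.14, 3.14, 3.14, 3.14].

INTERFACE

Orientations are given as a unit quaternion [x, y, z, w].
In Python, from workcell import bot gives the robot as it stands. The module is installed in compiled form; this text tells all that it offers.
- The arm moves only by the tool servo_tool, never from a script. Its argument "series" is a list of rows, each an object of numbers: "x", "y", "z": the shift along the tool's x, y, z in mm; "ax", "ay", "az": the turn, a rotation vector about the tool's x, y, z in degrees. In form: [{"x": .., "y": .., "z": .., "ax": .., "ay": .., "az": ..}, ...]. A call has 1 to 5 rows; each row shifts and turns the commanded pose from where the row before left it, along the tool's axes as they then stand; what a row does not reach is not made up. A row lasts 1/10 s, in which the tool goes at most 50 mm and 8.59 degrees, less where a joint would pass 70% of its speed; a pose out of reach is approached as far as the arm can. A call is refused whole if a number of a shift passes 50 or a number of a turn 8.59, either way. A call with a gripper value outside its range is refused whole. "jaw" is the gripper command: -1 is shut, 1 is fully open, values between are in proportion, set as the call begins (left out, the last holds). The fingers move at their own pace and stop on an object; "force" is the grip in N (left out, the last holds). Time passes only in rows, so rows that do not move let the fingers close. It gives the time, the measured TCP pose, the force, the opening and the grip force at its end, in the units of the state.
- bot.get_obs(): the state, without advancing time (a new reading comes with each control period).
- bot.capture(name): name is "side" or "top" or "wrist"; returns a dict with "img" (400x640x3 uint8, red, green, blue), "K" (3x3 intrinsics, pixels), "R" (3x3) and "t" (3): a world point X has camera coordinates R X + t. Camera axes: x right, y down, z forward; pixel columns grow to the right and rows downward; lengths in m; the calibration is good to about 2 mm. The wrist camera is an equidistant fisheye: a pixel r from the principal point sees the ray r / f radians off the axis. A picture is of the moment at which its call begins. There is no depth.
- bot.hand_in(): hands the job in; it is judged then, once.
The state is a dict: "time_s": time; "joint_positions": joint angles; "joint_velocities": joint speeds; "tau": joint torques, N m; "ee_pos": TCP position; "tool_rot": TCP orientation; "contact_force": force on the tool from outside, world axes, zero at the start; "wrist_torque": the same for the moment, N m; "gripper_width": opening from 0.0 (shut) to 1.0 (fully open); "finger_force": force on a finger pad.
Only numpy, scipy, OpenCV 4.12 (cv2) and the standard library are available. Lean on these libraries where they do the work, as an engineer would, in place of code of your own. Each camera call takes 0.05 s, during which the arm holds its last target. There are 200 camera calls.

## Working session

There is one attempt and no reset: what is moved stays moved. The work goes in short steps, Python scripts to look and compute and a tool call to move; the robot and the scene stay as the last step left them, time stands still between calls to the robot, and variables do not carry over. Pictures are saved under pics/ and viewed, at most 10 in all, crops included, and the job is handed in when it is done.

Besides the shell and the picture viewer there is one more tool, called after "Emit:" by a JSON object that holds its "fn" and its "kwargs". servo_tool: Moves the arm, as the interface text tells. Its arguments: {"type":"object","properties":{"series":{"type":"array"},"jaw":{"type":"number"},"force":{"type":"number"}},"required":["series"]}

```bash
mkdir -p pics
cat > h.py <<'E'
import numpy as np, cv2, pickle
from workcell import bot
def cap(n,tag):
    c=bot.capture(n); cv2.imwrite(f'pics/{tag}.png',c['img'][:,:,::-1]); pickle.dump(c,open(f'{tag}.pkl','wb')); return c
def load(tag): return pickle.load(open(f'{tag}.pkl','rb'))
def ray(c,u,v):
    d=np.linalg.inv(c['K'])@[u,v,1.]; R=np.array(c['R']);return -R.T@c['t'], R.T@d
def onz(c,u,v,z):
    o,d=ray(c,u,v); return o+d*(z-o[2])/d[2]
def proj(c,X):
    p=c['K']@(np.array(c['R'])@X+c['t']); return p[:2]/p[2]
E
python3 - <<'E'
from h import *
for n in('top','side'):
    c=cap(n,n+'0'); print(n,c['K'][0],-np.array(c['R']).T@c['t'],c['R'])
print(bot.get_obs())
a=cv2.imread('pics/top0.png');b=cv2.imread('pics/side0.png')
E
```

```text
top [417.10563912   0.         318.45115486] [0.39710336 0.02722935 1.04607968] [[-0.09503011 -0.99547267  0.00185522]
 [-0.96559572  0.09172449 -0.24333417]
 [ 0.24206234 -0.02491546 -0.96994074]]
side [483.51007168   0.         314.43567078] [ 0.4859503  -0.95563259  0.69813101] [[ 0.99467164 -0.10219734  0.01356563]
 [-0.04225968 -0.52420776 -0.85054121]
 [ 0.09403426  0.84543594 -0.52573342]]
{'time_s': 0.1, 'joint_positions': array([ 1.12501846e+00,  3.20235141e-01,  1.56553777e+00, -1.77421653e-05,
        1.25742650e+00, -2.00017452e-02]), 'joint_velocities': array([-0.00144223, -0.00029317, -0.00332437,  0.0010221 ,  0.00032824,
       -0.00050141]), 'tau': array([ 1.63753160e-03, -4.16409588e+01, -2.34706789e+01, -8.89775856e-05,
        4.95330882e-03,  2.66531266e-06]), 'ee_pos': array([0.23729323, 0.52323521, 0.20206974]), 'tool_rot': array([ 2.11280892e-01,  9.77425055e-01, -7.83637038e-04, -1.77202797e-04]), 'contact_force': array([ 0.17586098, -0.15405584, -0.30828063]), 'wrist_torque': array([0.03601996, 0.01496597, 0.00201809]), 'finger_force': 0.0, 'gripper_width': 1.003054866523697}
```

View pics/top0.png

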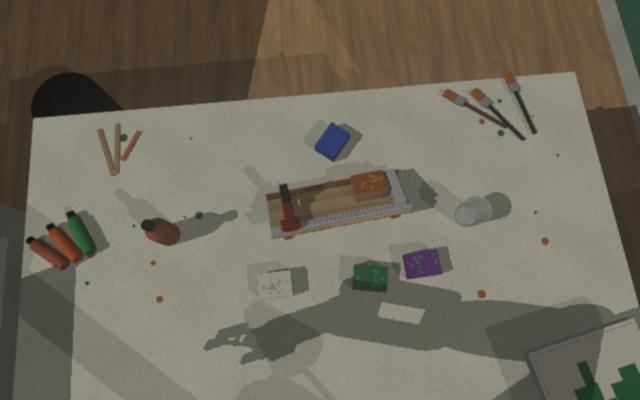

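View pics/side0.png

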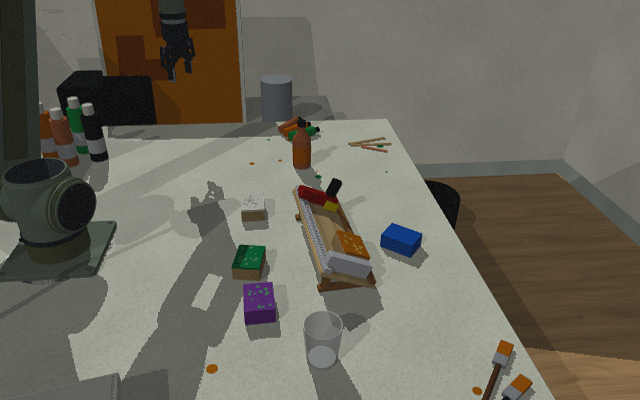

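The top view shows the rack at about (265–435, 165–240), with ochre at (370,184), the red jaw at (288,205), green at (370,277), purple at (422,263) and white at (276,284). The side view shows green at (248,262), ochre at (352,247), the red jaw at (312,194) and the black post at (333,187).

```bash
cat > m.py <<'E'
from h import *
t=load('top0');s=load('side0')
def mask(c,lo,hi,box):
    h=cv2.cvtColor(c['img'],cv2.COLOR_RGB2HSV); m=cv2.inRange(h,np.array(lo),np.array(hi)); k=np.zeros_like(m);x0,y0,x1,y1=box;k[y0:y1,x0:x1]=m[y0:y1,x0:x1];return cv2.morphologyEx(k,cv2.MORPH_CLOSE,np.ones((5,5)))
def rect(m):
    c=max(cv2.findContours(m,0,2)[0],key=cv2.contourArea); return c
def show(nm,c,m,z):
    k=rect(m)[:,0,:]; P=np.array([onz(c,u,v,z)[:2] for u,v in k],np.float32)*1000
    r=cv2.minAreaRect(P); print(nm,'px',k.mean(0).round(1),'rect ctr',np.round(r[0],1),'size',np.round(r[1],1),'ang',round(r[2],1))
for c,b,n in((t,(345,255,392,300),'top'),(s,(225,235,272,285),'side')):
    show('green '+n,c,mask(c,(50,80,20),(90,255,255),b),.036)
for c,b,n in((t,(400,240,445,285),'top'),(s,(235,275,280,330),'side')):
    show('purple '+n,c,mask(c,(125,80,20),(150,255,255),b),.036)
a=cv2.resize(t['img'][155:245,255:445],(800,379),interpolation=2);b=cv2.resize(s['img'][165:295,280:400],(520,563),interpolation=2)
cv2.imwrite('pics/ta.png',a[:,:,::-1]);cv2.imwrite('pics/sb.png',b[:,:,::-1])
E
python3 m.py
```

```text
green top px [371.6 280.7] rect ctr [ 438.3 -101.9] size [76.7 56. ] ang 80.6
green side px [247.1 257.1] rect ctr [ 436.7 -108. ] size [84.8 60. ] ang 79.6
purple top px [423.7 262.8] rect ctr [ 458.3 -229.8] size [57.  83.2] ang 2.5
purple side px [260.1 304.6] rect ctr [ 458.2 -252.1] size [ 59.1 113.2] ang 2.4
```

View pics/ta.png

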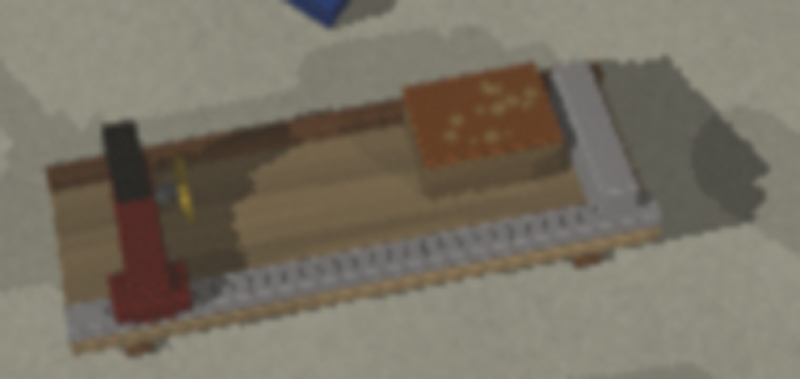

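View pics/sb.png

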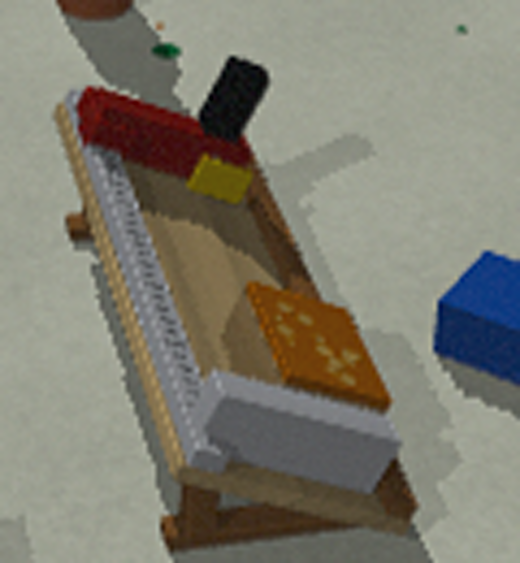

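The crops show clear corners of ochre, the fixed jaw, the board and the jaw. I'll cast each onto its known height and fit the board's plane pose.

```bash
cat > b.py <<'E'
from h import *
t=load('top0');s=load('side0'); S=np.sin(np.radians(25));C=np.cos(np.radians(25))
T=lambda u,v:(t,255+(u+.5)/4.2105-.5,155+(v+.5)/4.2105-.5)
Z=lambda u,v:(s,280+(u+.5)/4.333-.5,165+(v+.5)/4.333-.5)
# name, pixel, board x, y(or None), z
L=[('jaw T far-in',T(552,72),4,130,34),('jaw T far-out',T(589,61),4,152,34),('jaw T near-out',T(638,190),104,152,34),
('ledge T left',T(46,168),-14,-175,10),('board T nl',T(68,340),112,-175,0),('board T nr',T(660,225),112,165,0),
('board S nr',Z(182,470),112,165,0),('jaw S far-in',Z(216,370),104,130,34),('jaw S right-out',Z(400,440),4,152,34),('board S nl',Z(57,104),112,-175,0)]
A=[];B=[];W=[]
for n,p,x,y,z in L:
    h=26+x*S+z*C; w=onz(*p,h/1e3)[:2]*1e3; W.append(w);A.append([-x*C+z*S,-y]);B.append(n)
A=np.array(A);W=np.array(W)
def fit(i):
    a=A[i];w=W[i];am=a.mean(0);wm=w.mean(0);U,_,V=np.linalg.svd((a-am).T@(w-wm));R=(U@V).T;return R,wm-R@am
if __name__=='__main__':
  for i in (range(6),range(6,10),range(10)):
    i=list(i);R,o=fit(i);print('yaw',np.degrees(np.arctan2(R[1,0],R[0,0])).round(2),'O',o.round(1))
    for k in i: print('  ',B[k],(W[k]-R@A[k]-o).round(1))
  R,o=fit(list(range(10)))
  for n,p,x,z in [('o T fl',T(403,88),0,36),('o T fr',T(535,64),0,36),('o T nr',T(565,147),60,36),('o T nl',T(425,168),60,36),
   ('o S fl',Z(248,284),60,36),('o S fr',Z(345,305),0,36),('o S nr',Z(388,407),0,36),
   ('post T fl',T(103,125),23,80),('post T fr',T(133,122),23,80),('post S r',Z(268,70),23,80),('post S l',Z(235,57),47,80)]:
    h=26+x*S+z*C; w=R.T@(onz(*p,h/1e3)[:2]*1e3-o); print(n,'y',(-w[1]).round(1),'fwd err',(w[0]-(-x*C+z*S)).round(1))
E
python3 b.py
```

```text
yaw 5.49 O [669.  -41.7]
   jaw T far-in [-3.6  0.3]
   jaw T far-out [-1.1 -0.5]
   jaw T near-out [-0.3  1. ]
   ledge T left [-2.9 -0.8]
   board T nl [3.3 0.1]
   board T nr [ 4.6 -0. ]
yaw 6.4 O [667.5 -45.1]
   board S nr [-0.8 -0.9]
   jaw S far-in [ 1.3 -0.6]
   jaw S right-out [-2.1  3.9]
   board S nl [ 1.5 -2.4]
yaw 5.86 O [668.5 -43.2]
   jaw T far-in [-4.   1.6]
   jaw T far-out [-1.6  0.8]
   jaw T near-out [-0.8  2.9]
   ledge T left [-1.2  0.6]
   board T nl [4.9 2.3]
   board T nr [4. 2.]
   board S nr [-0.2 -3.7]
   jaw S far-in [ 1.6 -3.2]
   jaw S right-out [-1.7  2.2]
   board S nl [-1.  -5.5]
o T fl y 39.9 fwd err -0.7
o T fr y 119.4 fwd err -1.5
o T nr y 119.0 fwd err -5.6
o T nl y 38.5 fwd err -2.0
o S fl y 45.4 fwd err -1.5
o S fr y 38.4 fwd err -0.9
o S nr y 124.4 fwd err -4.1
post T fl y -134.6 fwd err -0.8
post T fr y -118.0 fwd err -2.3
post S r y -126.9 fwd err 0.2
post S l y -127.6 fwd err 2.2
```

Everything is consistent: board yaw is about 5.8°, its origin is at (668,-43), ochre is about 10 mm short of the fixed jaw, and the jaw joint is about 16 mm. Next is the motion helper and the approach to green.

```bash
cat > p.py <<'E'
from h import *
from scipy.spatial.transform import Rotation as Ro, Slerp
import sys,json
yaw,O=np.radians(5.8),np.array([668.,-43.4,26.])
Rb=Ro.from_euler('z',yaw).as_matrix()@np.array([[-np.cos(np.radians(25)),0,np.sin(np.radians(25))],[0,-1,0],[np.sin(np.radians(25)),0,np.cos(np.radians(25))]]).reshape(3,3)
def b2w(p): return O+Rb@np.array(p,float)
def w2b(p): return Rb.T@(np.array(p)-O)
def tool(ydir,zdir):
    z=np.array(zdir,float);z/=np.linalg.norm(z);y=np.array(ydir,float);y-=z*(y@z);y/=np.linalg.norm(y);return np.array([np.cross(y,z),y,z]).T
def Rdown(deg): return tool([np.cos(np.radians(deg)),np.sin(np.radians(deg)),0],[0,0,-1])
Rrack=tool(-Rb[:,0],-Rb[:,2])   # tool y down the slope
def state():
    o=bot.get_obs(); return o['ee_pos']*1e3,Ro.from_quat(o['tool_rot']).as_matrix(),o
def plan(P,R,n,start=None):
    p,r,_=state() if start is None else (*start,0)
    sl=Slerp([0,1],Ro.from_matrix([r,R])); rows=[]
    for k in range(n):
        R0=sl(k/n).as_matrix(); d=R0.T@((np.array(P)-p)/n); w=(Ro.from_matrix(R0).inv()*sl((k+1)/n)).as_rotvec(degrees=True)
        rows.append(dict(zip(['x','y','z','ax','ay','az'],[round(float(v),1)+0. for v in [*d,*w]])))
    for k in range(0,n,5): print(json.dumps([{a:b for a,b in q.items() if b} for q in rows[k:k+5]]))
    return P,R
E
python3 - <<'E'
from p import *
x,y=437.5,-104
q=plan([x,y,110],Rdown(-10),15)
print(b2w([30,-6,60]))
E
```

```text
[{"x": -29.4, "y": -32.6, "z": 6.2, "az": 5.0}, {"x": -32.2, "y": -29.8, "z": 6.2, "az": 5.0}, {"x": -34.7, "y": -26.9, "z": 6.2, "az": 5.0}, {"x": -36.9, "y": -23.8, "z": 6.2, "az": 5.0}, {"x": -38.8, "y": -20.4, "z": 6.2, "az": 5.0}]
[{"x": -40.5, "y": -16.9, "z": 6.2, "az": 5.0}, {"x": -41.8, "y": -13.3, "z": 6.2, "az": 5.0}, {"x": -42.8, "y": -9.6, "z": 6.2, "az": 5.0}, {"x": -43.5, "y": -5.8, "z": 6.2, "az": 5.0}, {"x": -43.8, "y": -1.9, "z": 6.2, "az": 5.0}]
[{"x": -43.9, "y": 1.9, "z": 6.1, "az": 5.0}, {"x": -43.5, "y": 5.8, "z": 6.1, "az": 5.0}, {"x": -42.8, "y": 9.6, "z": 6.1, "az": 5.0}, {"x": -41.8, "y": 13.3, "z": 6.1, "az": 5.0}, {"x": -40.5, "y": 16.9, "z": 6.1, "az": 5.0}]
[665.57090356 -37.61586482  93.05701507]
```

Emit:
{"fn": "servo_tool", "kwargs": {"series": [{"x": -29,"y": -33,"z": 6,"az": 5},{"x": -32,"y": -30,"z": 6,"az": 5},{"x": -35,"y": -27,"z": 6,"az": 5},{"x": -37,"y": -24,"z": 6,"az": 5},{"x": -39,"y": -20,"z": 6,"az": 5}], "jaw": 1}}

```text
$.series[0]: bad value
```

Emit:
{"fn": "servo_tool", "kwargs": {"series": [{"x": -40,"y": -17,"z": 6,"az": 5},{"x": -42,"y": -13,"z": 6,"az": 5},{"x": -43,"y": -10,"z": 6,"az": 5},{"x": -43,"y": -6,"z": 6,"az": 5},{"x": -44,"y": -2,"z": 6,"az": 5}]}}

```text
$.series[0]: bad value
```

Emit:
{"fn": "servo_tool", "kwargs": {"series": [{"x": -44,"y": 2,"z": 6,"az": 5},{"x": -43,"y": 6,"z": 6,"az": 5},{"x": -43,"y": 10,"z": 6,"az": 5},{"x": -30,"y": 10,"z": 6,"az": 5},{},{}]}}

```text
$.series[0]: bad value
```

Emit:
{"fn": "servo_tool", "kwargs": {"series": [{"x": -29,"y": -33,"z": 6,"ax": 0,"ay": 0,"az": 5},{"x": -32,"y": -30,"z": 6,"ax": 0,"ay": 0,"az": 5},{"x": -35,"y": -27,"z": 6,"ax": 0,"ay": 0,"az": 5},{"x": -37,"y": -24,"z": 6,"ax": 0,"ay": 0,"az": 5},{"x": -39,"y": -20,"z": 6,"ax": 0,"ay": 0,"az": 5}], "jaw": 1}}

```text
time_s: 0.6
ee_pos: [0.3042, 0.3123, 0.1723]
tool_rot: [0.419, 0.908, -0.0, 0.0]
contact_force: [1.4, 0.5, -0.0]
gripper_width: 1.001
finger_force: 0.0
```

Emit:
{"fn": "servo_tool", "kwargs": {"series": [{"x": -40,"y": -17,"z": 6,"ax": 0,"ay": 0,"az": 5},{"x": -42,"y": -13,"z": 6,"ax": 0,"ay": 0,"az": 5},{"x": -43,"y": -10,"z": 6,"ax": 0,"ay": 0,"az": 5},{"x": -43,"y": -6,"z": 6,"ax": 0,"ay": 0,"az": 5},{"x": -44,"y": -2,"z": 6,"ax": 0,"ay": 0,"az": 5}]}}

```text
time_s: 1.1
ee_pos: [0.3713, 0.1039, 0.1425]
tool_rot: [0.606, 0.796, 0.0, 0.0]
contact_force: [-0.1, 1.3, -0.6]
gripper_width: 1.0
finger_force: 0.0
```

Emit:
{"fn": "servo_tool", "kwargs": {"series": [{"x": -44,"y": 2,"z": 6,"ax": 0,"ay": 0,"az": 5},{"x": -43,"y": 6,"z": 6,"ax": 0,"ay": 0,"az": 5},{"x": -43,"y": 10,"z": 6,"ax": 0,"ay": 0,"az": 5},{"x": -42,"y": 13,"z": 6,"ax": 0,"ay": 0,"az": 5},{"x": 0,"y": 0,"z": 0,"ax": 0,"ay": 0,"az": 0}]}}

```text
time_s: 1.6
ee_pos: [0.4276, -0.0651, 0.118]
tool_rot: [0.736, 0.677, -0.0, 0.0]
contact_force: [0.1, 0.5, 0.2]
gripper_width: 0.999
finger_force: 0.0
```

Run:
```python
from p import *
p,r,o=state(); print(p.round(1),Ro.from_matrix(r).as_rotvec(degrees=True).round(1))
c=cap('wrist','w0'); print(c['K'])
plan([437.5,-104,60],Rdown(-10),2)
```

```text
[427.6 -65.1 118. ] [ 1.324e+02  1.218e+02 -1.000e-01]
[[309.70691629   0.         314.72701378]
 [  0.         309.70691629 199.54219366]
 [  0.           0.           1.        ]]
[{"x": -20.1, "y": 7.2, "z": 29.1, "az": 2.7}, {"x": -19.7, "y": 8.1, "z": 29.1, "az": 2.7}]
```

View pics/w0.png

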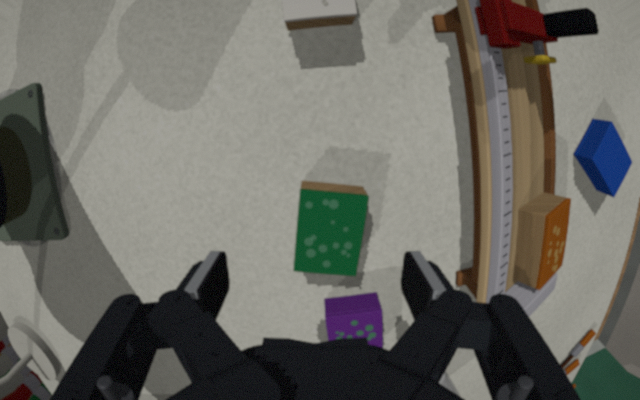

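The wrist picture shows green's top with corners at about (303,189), (368,195), (357,275) and (295,270). Cast its mask onto z=36 mm.

```bash
cat > w.py <<'E'
from p import *
def wray(c,u,v):
    K=c['K'];d=np.array([(u-K[0,2])/K[0,0],(v-K[1,2])/K[1,1]]);th=np.linalg.norm(d)
    k=np.array([*(d/th*np.sin(th)),np.cos(th)]);R=np.array(c['R']);return -R.T@c['t'],R.T@k
def wz(c,u,v,z):
    o,d=wray(c,u,v);return (o+d*(z/1e3-o[2])/d[2])*1e3
def blob(c,lo,hi,box):
    h=cv2.cvtColor(c['img'],cv2.COLOR_RGB2HSV);m=cv2.inRange(h,np.array(lo),np.array(hi));x0,y0,x1,y1=box
    k=np.zeros_like(m);k[y0:y1,x0:x1]=m[y0:y1,x0:x1];k=cv2.morphologyEx(k,cv2.MORPH_CLOSE,np.ones((7,7)))
    return max(cv2.findContours(k,0,1)[0],key=cv2.contourArea)[:,0,:]
E
python3 - <<'E'
from w import *
c=load('w0');k=blob(c,(45,80,15),(90,255,255),(270,170,390,300))
P=np.array([wz(c,u,v,36)[:2] for u,v in k],np.float32);print(cv2.minAreaRect(P))
# rack: rail-side board edge etc not needed; ochre top via board plane
n=Rb[:,2];o=None
for u,v in [(547,277),(571,198),(518,286)]:
    pass
E
```

```text
((439.13201904296875, -101.24275970458984), (80.24649810791016, 58.5532341003418), 79.85131072998047)
```

```bash
sed -i 's/yaw,O=.*/yaw,O=np.radians(5.7),np.array([668.,-42.3,26.])/' p.py
python3 - <<'E'
from p import *
q=plan([439,-102,50],Rdown(-10),2)
plan([439,-102,12],Rdown(-10),3,q)
E
```

```text
[{"x": -19.0, "y": 7.8, "z": 34.1, "az": 2.7}, {"x": -18.6, "y": 8.7, "z": 34.1, "az": 2.7}]
[{"z": 12.7}, {"z": 12.7}, {"z": 12.7}]
```

Emit:
{"fn": "servo_tool", "kwargs": {"series": [{"x": -19,"y": 8,"z": 34,"ax": 0,"ay": 0,"az": 2.7},{"x": -18.5,"y": 8.5,"z": 34,"ax": 0,"ay": 0,"az": 2.7},{"x": 0,"y": 0,"z": 0,"ax": 0,"ay": 0,"az": 0}]}}

```text
time_s: 1.95
ee_pos: [0.4365, -0.0993, 0.0477]
tool_rot: [0.765, 0.644, -0.002, -0.003]
contact_force: [-0.3, -0.2, -0.0]
gripper_width: 1.004
finger_force: 0.0
```

Emit:
{"fn": "servo_tool", "kwargs": {"series": [{"x": 0,"y": 0,"z": 13,"ax": 0,"ay": 0,"az": 0},{"x": 0,"y": 0,"z": 13,"ax": 0,"ay": 0,"az": 0},{"x": 0,"y": 0,"z": 12,"ax": 0,"ay": 0,"az": 0},{"x": 0,"y": 0,"z": 0,"ax": 0,"ay": 0,"az": 0}]}}

```text
time_s: 2.35
ee_pos: [0.4382, -0.0983, 0.0128]
tool_rot: [0.764, 0.645, -0.0, -0.001]
contact_force: [-0.2, -0.2, 0.5]
gripper_width: 1.001
finger_force: 0.0
```

Emit:
{"fn": "servo_tool", "kwargs": {"series": [{"x": 0,"y": 0,"z": 0,"ax": 0,"ay": 0,"az": 0},{"x": 0,"y": 0,"z": 0,"ax": 0,"ay": 0,"az": 0},{"x": 0,"y": 0,"z": 0,"ax": 0,"ay": 0,"az": 0},{"x": 0,"y": 0,"z": 0,"ax": 0,"ay": 0,"az": 0},{"x": 0,"y": 0,"z": 0,"ax": 0,"ay": 0,"az": 0}], "jaw": -1, "force": 35}}

```text
time_s: 2.85
ee_pos: [0.4393, -0.1, 0.0131]
tool_rot: [0.765, 0.644, 0.0, 0.0]
contact_force: [0.2, -0.2, -0.5]
gripper_width: 0.142
finger_force: 0.0
```

The opening is 0.142 with no force, so something is off. I'll look.

Run:
```python
from p import *
c=cap('side','s1');w=cap('wrist','w1');print(bot.get_obs()['gripper_width'],bot.get_obs()['finger_force'])
a=cv2.resize(c['img'][190:310,190:310],(480,480));cv2.imwrite('pics/v1.png',np.hstack([a,cv2.resize(w['img'][140:400,240:410],(314,480))])[:,:,::-1])
```

```text
-0.0015540320968725155 0.0
```

View pics/v1.png

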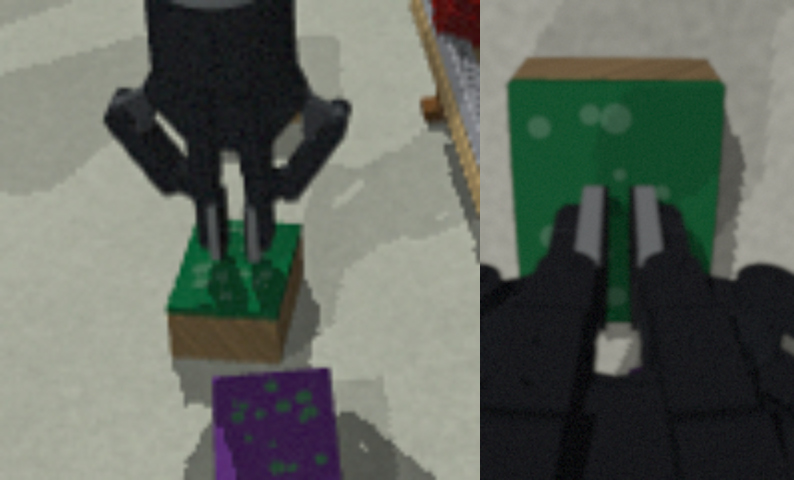

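The fingers are shut over the panel's painted top and it wasn't displaced. I'll measure the true fingertip height in the side view.

Run:
```python
from w import *
c=load('s1');p,r,o=state();print(p,o['contact_force'],o['joint_positions'])
for u,v in[(245.5,253.7),(253.7,255),(249.6,254.4)]:
    a,d=ray(c,u,v);k=(p[1]/1e3-a[1])/d[1];print((a+d*k)*1e3)
for z in(0,13,40,50):print(z,proj(c,np.array([p[0],p[1],z])/1e3))
w=load('w1')
# wrist: camera centre rel to TCP; green size check at z=36
k=blob(w,(45,80,15),(90,255,255),(240,140,410,320));P=np.array([wz(w,u,v,36)[:2] for u,v in k],np.float32);print(cv2.minAreaRect(P),-np.array(w['R']).T@w['t'])
w=load('w0');print(-np.array(w['R']).T@w['t'])
```

```text
[ 439.25601078 -100.05516458   12.89043697] [ 0.43095992  0.47666329 -1.02436972] [-2.49578787e-01  3.49811383e-01  2.09739723e+00  1.77072292e-04
  6.94213985e-01 -7.86111328e-02]
[ 430.17403577 -100.05516458   37.82535288]
[ 447.87342667 -100.05516458   33.03207307]
[ 438.99854471 -100.05516458   35.29471048]
0 [250.6101117 266.8521005]
13 [250.28489997 262.31323498]
40 [249.59612242 252.70020936]
50 [249.33633685 249.07447354]
((438.9331359863281, -102.73489379882812), (82.98262786865234, 58.77682113647461), 79.76112365722656) [ 0.45291625 -0.02616336  0.1837891 ]
[0.43488082 0.00985419 0.28877823]
```

Run:
```python
from w import *
w=load('w1');s=load('s1')
for yy in(-89,-100):
  a,d=wray(w,316,242);print('wrist',yy,(a+d*(yy/1e3-a[1])/d[1])*1e3)
  a,d=ray(s,249.6,254.4);print('side',yy,(a+d*(yy/1e3-a[1])/d[1])*1e3)
t=cap('top','t1');print(proj(t,np.array([439.3,-100,13])/1e3),proj(t,np.array([439.3,-100,40])/1e3))
w=load('w0');R=np.array(w['R']);print('cam axis',R[2],'cam x',R[0])
import cv2
```

```text
wrist -89 [442.84863414 -89.          46.24550541]
side -89 [438.39186739 -89.          26.73001003]
wrist -100 [ 441.08622681 -100.           22.16752312]
side -100 [ 438.99551743 -100.           35.25197316]
[368.04276445 277.3281408 ] [369.37676056 276.72162587]
cam axis [-0.02382963 -0.29217696 -0.95606735] cam x [ 9.96582097e-01 -8.26072630e-02  4.05579143e-04]
```

Run:
```python
from w import *
s0=load('side0');R0=Ro.from_quat([.21128,.977425,0,0]).as_matrix();P=np.array([237.3,523.2,202.1])
a=s0['img'][0:110,120:230].copy();a=cv2.resize(a,None,fx=4,fy=4,interpolation=2)
def dot(im,u,v,x0,y0,col): cv2.circle(im,(int((u-x0+.5)*4),int((v-y0+.5)*4)),3,col,-1)
for dz,col in((0,(255,0,0)),(13,(255,255,0)),(30,(0,255,255))):
  for h in(-42.5,0,42.5):
    dot(a,*proj(s0,(P+R0@[0,h,-dz])/1e3),120,0,col)
s=cap('side','s2');p,r,o=state();b=cv2.resize(s['img'][200:310,200:290],None,fx=4,fy=4,interpolation=2)
for dz,col in((0,(255,0,0)),(13,(255,255,0)),(27,(0,255,255))): dot(b,*proj(s,(p+r@[0,0,-dz])/1e3),200,200,col)
print(p,o['gripper_width'],o['contact_force'])
cv2.imwrite('pics/v2.png',np.hstack([a,b])[:,:,::-1])
```

```text
[ 439.19894607 -100.06491011   12.8217488 ] -0.0004433709000597477 [ 0.66588771  1.13886942 -0.16016392]
```

View pics/v2.png

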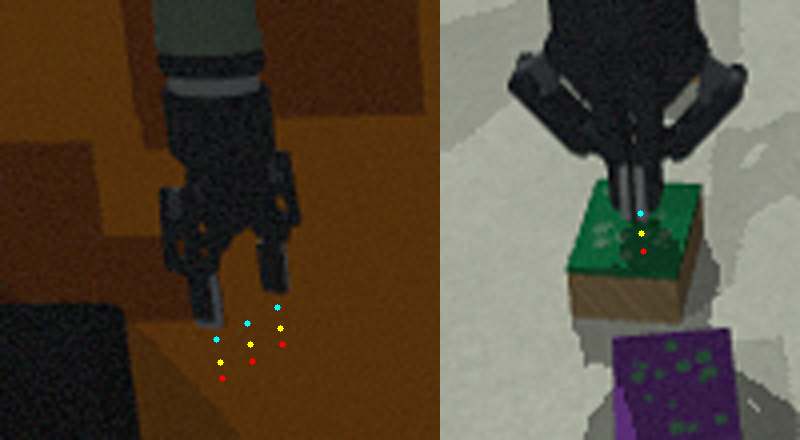

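The overlay shows the real fingertips about 27 mm short of the reported TCP when shut and about 41 mm when open, on the centre line. I'll correct for it by going about 33 mm lower, in checked steps.

Emit:
{"fn": "servo_tool", "kwargs": {"series": [{"x": 0,"y": 0,"z": 0,"ax": 0,"ay": 0,"az": 0},{"x": 0,"y": 0,"z": 0,"ax": 0,"ay": 0,"az": 0},{"x": 0,"y": 0,"z": 0,"ax": 0,"ay": 0,"az": 0},{"x": 0,"y": 0,"z": 0,"ax": 0,"ay": 0,"az": 0},{"x": 0,"y": 0,"z": 0,"ax": 0,"ay": 0,"az": 0}], "jaw": 1}}

```text
time_s: 3.55
ee_pos: [0.4392, -0.1, 0.0128]
tool_rot: [0.765, 0.644, 0.0, -0.0]
contact_force: [1.1, -0.7, -0.1]
gripper_width: 0.847
finger_force: 0.0
```

Emit:
{"fn": "servo_tool", "kwargs": {"series": [{"x": 0,"y": 0,"z": 0,"ax": 0,"ay": 0,"az": 0},{"x": 2,"y": 0,"z": 6,"ax": 0,"ay": 0,"az": 0},{"x": 0,"y": 0,"z": 7,"ax": 0,"ay": 0,"az": 0},{"x": 0,"y": 0,"z": 7,"ax": 0,"ay": 0,"az": 0},{"x": 0,"y": 0,"z": 0,"ax": 0,"ay": 0,"az": 0}]}}

```text
time_s: 4.05
ee_pos: [0.4385, -0.0978, -0.0084]
tool_rot: [0.765, 0.644, -0.001, -0.001]
contact_force: [0.3, -0.5, -0.5]
gripper_width: 1.0
finger_force: 0.0
```

Emit:
{"fn": "servo_tool", "kwargs": {"series": [{"x": -4,"y": 0,"z": 6,"ax": 0,"ay": 0,"az": 0},{"x": 0,"y": 0,"z": 5,"ax": 0,"ay": 0,"az": 0},{"x": 0,"y": 0,"z": 0,"ax": 0,"ay": 0,"az": 0}]}}

```text
time_s: 4.35
ee_pos: [0.4383, -0.102, -0.0189]
tool_rot: [0.765, 0.644, -0.0, -0.001]
contact_force: [0.5, 0.4, -0.6]
gripper_width: 1.005
finger_force: 0.0
```

Emit:
{"fn": "servo_tool", "kwargs": {"series": [{"x": 0,"y": 0,"z": 0,"ax": 0,"ay": 0,"az": 0},{"x": 0,"y": 0,"z": 0,"ax": 0,"ay": 0,"az": 0},{"x": 0,"y": 0,"z": 0,"ax": 0,"ay": 0,"az": 0},{"x": 0,"y": 0,"z": 0,"ax": 0,"ay": 0,"az": 0},{"x": 0,"y": 0,"z": 0,"ax": 0,"ay": 0,"az": 0}], "jaw": -1, "force": 35}}

```text
time_s: 4.85
ee_pos: [0.439, -0.102, -0.0179]
tool_rot: [0.765, 0.644, 0.0, 0.0]
contact_force: [-0.5, -0.8, 2.8]
gripper_width: 0.694
finger_force: 38.7
```

Run:
```python
from p import *
p,r,o=state();print(p,o['contact_force'],o['gripper_width'])
q=plan([440,-102,130],r,5)
P=b2w([36,-10,45]);print('T',P)
q=plan(P,Rrack,8,q)
plan(b2w([36,-10,5]),Rrack,4,q)
```

```text
[ 438.99578613 -101.99316036  -17.93547543] [-0.51029677 -0.78351794  2.83666566] 0.6938523021195174
[{"y": 0.2, "z": -29.6}, {"y": 0.2, "z": -29.6}, {"y": 0.2, "z": -29.6}, {"y": 0.2, "z": -29.6}, {"y": 0.2, "z": -29.6}]
T [653.46483397 -33.70111245  81.99810784]
[{"x": 13.0, "y": 24.8, "z": 6.0, "ax": 3.1, "ay": -0.4, "az": -1.9}, {"x": 12.2, "y": 25.5, "z": 4.6, "ax": 3.1, "ay": -0.4, "az": -1.9}, {"x": 11.3, "y": 26.1, "z": 3.1, "ax": 3.1, "ay": -0.4, "az": -1.9}, {"x": 10.5, "y": 26.6, "z": 1.5, "ax": 3.1, "ay": -0.4, "az": -1.9}, {"x": 9.6, "y": 27.0, "ax": 3.1, "ay": -0.4, "az": -1.9}]
[{"x": 8.7, "y": 27.3, "z": -1.5, "ax": 3.1, "ay": -0.4, "az": -1.9}, {"x": 7.7, "y": 27.4, "z": -3.1, "ax": 3.1, "ay": -0.4, "az": -1.9}, {"x": 6.8, "y": 27.4, "z": -4.6, "ax": 3.1, "ay": -0.4, "az": -1.9}]
[{"z": 10.0}, {"z": 10.0}, {"z": 10.0}, {"z": 10.0}]
```

Emit:
{"fn": "servo_tool", "kwargs": {"series": [{"x": 0,"y": 0,"z": -10,"ax": 0,"ay": 0,"az": 0},{"x": 0,"y": 0,"z": -35,"ax": 0,"ay": 0,"az": 0},{"x": 0,"y": 0,"z": -45,"ax": 0,"ay": 0,"az": 0},{"x": 0,"y": 0,"z": -45,"ax": 0,"ay": 0,"az": 0},{"x": 0,"y": 0,"z": -15,"ax": 0,"ay": 0,"az": 0}]}}

```text
time_s: 5.35
ee_pos: [0.4413, -0.1025, 0.1366]
tool_rot: [0.765, 0.644, 0.003, 0.004]
contact_force: [0.2, -0.3, -2.1]
gripper_width: 0.695
finger_force: 39.1
```

Emit:
{"fn": "servo_tool", "kwargs": {"series": [{"x": 13,"y": 24.8,"z": 6,"ax": 3.1,"ay": -0.4,"az": -1.9},{"x": 12.2,"y": 25.5,"z": 4.6,"ax": 3.1,"ay": -0.4,"az": -1.9},{"x": 11.3,"y": 26.1,"z": 3.1,"ax": 3.1,"ay": -0.4,"az": -1.9},{"x": 10.5,"y": 26.6,"z": 1.5,"ax": 3.1,"ay": -0.4,"az": -1.9},{"x": 9.6,"y": 27,"z": 0,"ax": 3.1,"ay": -0.4,"az": -1.9}]}}

```text
time_s: 5.85
ee_pos: [0.5731, -0.0587, 0.102]
tool_rot: [0.701, 0.7, -0.101, -0.092]
contact_force: [0.3, -0.3, -1.5]
gripper_width: 0.695
finger_force: 39.0
```

Emit:
{"fn": "servo_tool", "kwargs": {"series": [{"x": 8.7,"y": 27.3,"z": -1.5,"ax": 3.1,"ay": -0.4,"az": -1.9},{"x": 7.7,"y": 27.4,"z": -3.1,"ax": 3.1,"ay": -0.4,"az": -1.9},{"x": 6.8,"y": 27.4,"z": -4.6,"ax": 3.1,"ay": -0.4,"az": -1.9},{"x": 0,"y": 0,"z": 0,"ax": 0,"ay": 0,"az": 0},{"x": 0,"y": 0,"z": 0,"ax": 0,"ay": 0,"az": 0}]}}

```text
time_s: 6.35
ee_pos: [0.652, -0.0333, 0.0825]
tool_rot: [0.655, 0.724, -0.16, -0.147]
contact_force: [-0.7, 0.5, -0.6]
gripper_width: 0.689
finger_force: 39.1
```

Run:
```python
from p import *
p,r,o=state();print(w2b(p).round(1),(Rb.T@r).round(3),o['contact_force'],o['joint_positions'].round(2))
plan(b2w([36,-10,5]),Rrack,4)
w=cap('wrist','w3');s=cap('side','s3')
cv2.imwrite('pics/v3.png',np.hstack([cv2.resize(s['img'][160:300,270:400],(464,500)),cv2.resize(w['img'][100:400,220:420],(333,500))])[:,:,::-1])
```

```text
[ 37.5 -10.6  44.8] [[ 0.    -1.     0.001]
 [-1.    -0.    -0.003]
 [ 0.003 -0.001 -1.   ]] [-0.67203081  0.45246042 -0.64772042] [-0.04  0.78  1.14 -0.06  1.66 -0.13]
[{"x": -0.2, "y": 0.4, "z": 10.0}, {"x": -0.2, "y": 0.4, "z": 10.0}, {"x": -0.2, "y": 0.4, "z": 10.0}, {"x": -0.2, "y": 0.4, "z": 10.0}]
```

View pics/v3.png

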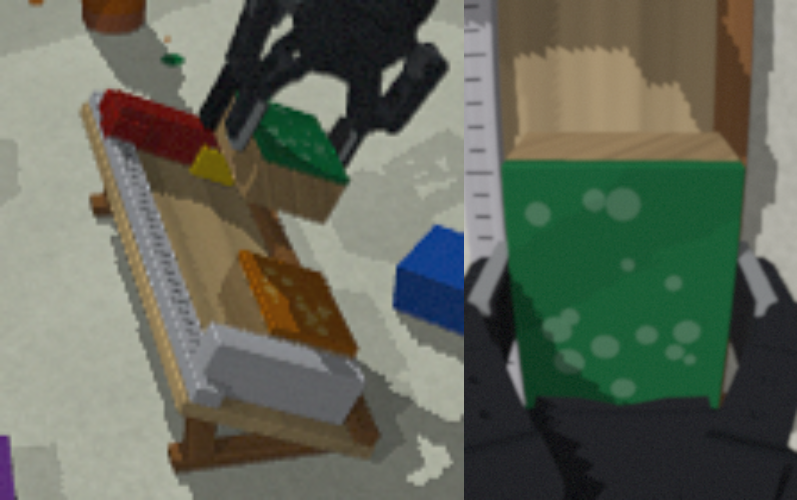

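Green is held level with the board. The wrist view shows the rail's inner edge at crop column about 500 and the ledge at about 715–754, so I can check the board's x against them.

Run:
```python
from w import *
w=load('w3');n=Rb[:,2]
for nm,u,v,z in[('rail91',499,60,11),('rail91',503,130,11),('ledge0',717,60,10),('ledge0',714,120,10),('ledge-14',753,60,10),('ledge-14',752,120,10),
  ('g fl',743,160,'g'),('g nl',502,160,'g')]:
    U=220+(u-464)/1.665;V=100+v/1.667;a,d=wray(w,U,V);a=a*1e3
    zz=44.8+18+36 if z=='g' else z
    k=(zz-n@(a-O))/(n@d);print(nm,w2b(a+d*k).round(1))
g=w['img'][130:180,360:400].astype(int)
for v in (136,160,172):print(v,[tuple(x) for x in w['img'][v,366:398:2]][:16])
```

```text
rail91 [ 86.  -67.5  11. ]
rail91 [ 85.7 -38.3  11. ]
ledge0 [ -2.  -67.1  10. ]
ledge0 [ -1.7 -42.3  10. ]
ledge-14 [-17.1 -67.6  10. ]
ledge-14 [-17.9 -42.6  10. ]
g fl [  7.  -50.9  98.8]
g nl [ 65.2 -50.8  98.8]
136 [(np.uint8(110), np.uint8(94), np.uint8(70)), (np.uint8(111), np.uint8(97), np.uint8(74)), (np.uint8(103), np.uint8(86), np.uint8(62)), (np.uint8(83), np.uint8(60), np.uint8(36)), (np.uint8(82), np.uint8(54), np.uint8(34)), (np.uint8(81), np.uint8(54), np.uint8(32)), (np.uint8(84), np.uint8(57), np.uint8(33)), (np.uint8(88), np.uint8(61), np.uint8(40)), (np.uint8(80), np.uint8(53), np.uint8(32)), (np.uint8(90), np.uint8(64), np.uint8(40)), (np.uint8(114), np.uint8(79), np.uint8(47)), (np.uint8(119), np.uint8(82), np.uint8(50)), (np.uint8(119), np.uint8(82), np.uint8(50)), (np.uint8(108), np.uint8(82), np.uint8(61)), (np.uint8(107), np.uint8(104), np.uint8(97)), (np.uint8(110), np.uint8(111), np.uint8(105))]
160 [(np.uint8(112), np.uint8(95), np.uint8(71)), (np.uint8(109), np.uint8(95), np.uint8(70)), (np.uint8(98), np.uint8(78), np.uint8(56)), (np.uint8(86), np.uint8(
[... 570 characters left out ...]
09), np.uint8(95), np.uint8(71)), (np.uint8(109), np.uint8(94), np.uint8(68)), (np.uint8(96), np.uint8(72), np.uint8(50)), (np.uint8(84), np.uint8(58), np.uint8(38)), (np.uint8(85), np.uint8(60), np.uint8(36)), (np.uint8(85), np.uint8(57), np.uint8(34)), (np.uint8(85), np.uint8(61), np.uint8(39)), (np.uint8(84), np.uint8(59), np.uint8(37)), (np.uint8(83), np.uint8(56), np.uint8(32)), (np.uint8(81), np.uint8(57), np.uint8(33)), (np.uint8(83), np.uint8(57), np.uint8(35)), (np.uint8(82), np.uint8(57), np.uint8(35)), (np.uint8(85), np.uint8(65), np.uint8(51)), (np.uint8(101), np.uint8(97), np.uint8(90)), (np.uint8(107), np.uint8(108), np.uint8(101)), (np.uint8(105), np.uint8(105), np.uint8(99))]
```

Emit:
{"fn": "servo_tool", "kwargs": {"series": [{"x": 0,"y": 0,"z": 13,"ax": 0,"ay": 0,"az": 0},{"x": 0,"y": 0,"z": 16,"ax": 0,"ay": 0,"az": 0},{"x": 0,"y": 0,"z": 14,"ax": 0,"ay": 0,"az": 0},{"x": 0,"y": 0,"z": 7,"ax": 0,"ay": 0,"az": 0},{"x": 0,"y": 0,"z": 0,"ax": 0,"ay": 0,"az": 0}]}}

```text
time_s: 6.95
ee_pos: [0.63, -0.0359, 0.0395]
tool_rot: [0.656, 0.723, -0.159, -0.146]
contact_force: [0.3, -0.7, -1.3]
gripper_width: 0.693
finger_force: 39.1
```

Emit:
{"fn": "servo_tool", "kwargs": {"series": [{"x": 0,"y": 0,"z": 1.5,"ax": 0,"ay": 0,"az": 0},{"x": 0,"y": 0,"z": 1.5,"ax": 0,"ay": 0,"az": 0},{"x": 0,"y": 0,"z": 1,"ax": 0,"ay": 0,"az": 0},{"x": 0,"y": 0,"z": 0,"ax": 0,"ay": 0,"az": 0}]}}

```text
time_s: 7.35
ee_pos: [0.6297, -0.0356, 0.0351]
tool_rot: [0.656, 0.724, -0.159, -0.146]
contact_force: [0.2, -0.2, -2.5]
gripper_width: 0.694
finger_force: 39.1
```

```bash
cat >> p.py <<'E'
def rep():
    p,r,o=state();print('b',w2b(p).round(1),'Fb',(Rb.T@o['contact_force']).round(1),'w',round(o['gripper_width'],3),'M',o['wrist_torque'].round(2),'t',o['time_s'])
E
python3 -c "
from p import *
rep()"
```

```text
b [ 37.8 -10.4  -7.6] Fb [-1.2  0.2 -2.2] w 0.694 M [ 0.02 -0.34  0.01] t 7.35
```

Emit:
{"fn": "servo_tool", "kwargs": {"series": [{"x": 0,"y": 0,"z": 2,"ax": 0,"ay": 0,"az": 0},{"x": 0,"y": 0,"z": 2,"ax": 0,"ay": 0,"az": 0},{"x": 0,"y": 0,"z": 1.5,"ax": 0,"ay": 0,"az": 0},{"x": 0,"y": 0,"z": 0,"ax": 0,"ay": 0,"az": 0},{"x": 0,"y": 0,"z": 0,"ax": 0,"ay": 0,"az": 0}]}}

```text
time_s: 7.85
ee_pos: [0.6273, -0.0359, 0.03]
tool_rot: [0.656, 0.724, -0.159, -0.146]
contact_force: [0.4, 0.8, -1.3]
gripper_width: 0.692
finger_force: 39.1
```

Emit:
{"fn": "servo_tool", "kwargs": {"series": [{"x": 0,"y": 0,"z": 1,"ax": 0,"ay": 0,"az": 0},{"x": 0,"y": 0,"z": 1,"ax": 0,"ay": 0,"az": 0},{"x": 0,"y": 0,"z": 0,"ax": 0,"ay": 0,"az": 0}]}}

```text
time_s: 8.15
ee_pos: [0.6263, -0.0359, 0.0281]
tool_rot: [0.656, 0.724, -0.159, -0.146]
contact_force: [0.6, 0.1, -2.1]
gripper_width: 0.692
finger_force: 39.1
```

```bash
python3 -c "
from p import *
rep()"
```

```text
b [ 37.9 -10.5 -15.4] Fb [-1.4 -0.1 -1.6] w 0.692 M [ 0.01 -0.35  0.01] t 8.15
```

Emit:
{"fn": "servo_tool", "kwargs": {"series": [{"x": 0,"y": 0,"z": 0.5,"ax": 0,"ay": 0,"az": 0},{"x": 0,"y": 0,"z": 0.5,"ax": 0,"ay": 0,"az": 0},{"x": 0,"y": 0,"z": 0.5,"ax": 0,"ay": 0,"az": 0},{"x": 0,"y": 0,"z": 0,"ax": 0,"ay": 0,"az": 0}]}}

```text
time_s: 8.55
ee_pos: [0.6257, -0.036, 0.0268]
tool_rot: [0.656, 0.724, -0.159, -0.146]
contact_force: [0.6, 0.1, -1.5]
gripper_width: 0.696
finger_force: 39.1
```

Emit:
{"fn": "servo_tool", "kwargs": {"series": [{"x": 0,"y": 0,"z": 0.5,"ax": 0,"ay": 0,"az": 0},{"x": 0,"y": 0,"z": 0.5,"ax": 0,"ay": 0,"az": 0},{"x": 0,"y": 0,"z": 0,"ax": 0,"ay": 0,"az": 0}]}}

```text
time_s: 8.85
ee_pos: [0.6257, -0.036, 0.0265]
tool_rot: [0.656, 0.724, -0.159, -0.146]
contact_force: [1.5, 1.4, 1.6]
gripper_width: 0.693
finger_force: 39.6
```

```bash
python3 -c "
from p import *
rep()"
```

```text
b [ 37.8 -10.5 -17.1] Fb [-0.7 -1.3  2.2] w 0.693 M [ 0.   -0.08 -0.06] t 8.85
```

Emit:
{"fn": "servo_tool", "kwargs": {"series": [{"x": 0,"y": 1.5,"z": -0.3,"ax": 0,"ay": 0,"az": 0},{"x": 0,"y": 2,"z": 0,"ax": 0,"ay": 0,"az": 0},{"x": 0,"y": 2,"z": 0,"ax": 0,"ay": 0,"az": 0},{"x": 0,"y": 1,"z": 0,"ax": 0,"ay": 0,"az": 0},{"x": 0,"y": 0,"z": 0,"ax": 0,"ay": 0,"az": 0}]}}

```text
time_s: 9.35
ee_pos: [0.6316, -0.0356, 0.0237]
tool_rot: [0.656, 0.724, -0.159, -0.146]
contact_force: [-0.3, -0.8, 5.0]
gripper_width: 0.696
finger_force: 39.7
```

```bash
python3 -c "
from p import *
rep()"
```

```text
b [ 31.3 -10.2 -17.1] Fb [2.5 0.7 4.3] w 0.696 M [-0.27  0.27  0.04] t 9.35
```

Emit:
{"fn": "servo_tool", "kwargs": {"series": [{"x": 0,"y": 0.7,"z": 0,"ax": 0,"ay": 0,"az": 0},{"x": 0,"y": 0.7,"z": 0,"ax": 0,"ay": 0,"az": 0},{"x": 0,"y": 0,"z": 0,"ax": 0,"ay": 0,"az": 0}]}}

```text
time_s: 9.65
ee_pos: [0.6327, -0.0355, 0.0232]
tool_rot: [0.656, 0.724, -0.159, -0.146]
contact_force: [-0.4, -0.4, 5.5]
gripper_width: 0.694
finger_force: 39.9
```

```bash
python3 -c "
from p import *
rep()"
```

```text
b [ 30.  -10.3 -17.1] Fb [2.8 0.4 4.8] w 0.694 M [-0.18  0.36 -0.01] t 9.65
```

Emit:
{"fn": "servo_tool", "kwargs": {"series": [{"x": 0,"y": 0.6,"z": 0,"ax": 0,"ay": 0,"az": 0},{"x": 0,"y": 0.6,"z": 0,"ax": 0,"ay": 0,"az": 0},{"x": 0,"y": 0,"z": 0,"ax": 0,"ay": 0,"az": 0}]}}

```text
time_s: 9.95
ee_pos: [0.6337, -0.0353, 0.0227]
tool_rot: [0.656, 0.724, -0.159, -0.146]
contact_force: [-0.1, 0.3, 6.0]
gripper_width: 0.697
finger_force: 39.9
```

```bash
python3 -c "
from p import *
rep()"
```

```text
b [ 28.9 -10.4 -17.1] Fb [ 2.6 -0.3  5.4] w 0.697 M [-0.21  0.4   0.02] t 9.95
```

Emit:
{"fn": "servo_tool", "kwargs": {"series": [{"x": 0,"y": 0.6,"z": 0,"ax": 0,"ay": 0,"az": 0},{"x": 0,"y": 0.6,"z": 0,"ax": 0,"ay": 0,"az": 0},{"x": 0,"y": 0,"z": 0,"ax": 0,"ay": 0,"az": 0}]}}

```text
time_s: 10.25
ee_pos: [0.6339, -0.0353, 0.0226]
tool_rot: [0.655, 0.723, -0.16, -0.147]
contact_force: [-2.6, -1.1, 6.6]
gripper_width: 0.697
finger_force: 39.9
```

```bash
python3 -c "
from p import *
rep()"
```

```text
b [ 28.7 -10.4 -17.1] Fb [5.3 0.8 4.8] w 0.697 M [-0.27  0.64  0.09] t 10.25
```

Emit:
{"fn": "servo_tool", "kwargs": {"series": [{"x": -2,"y": 0,"z": 0,"ax": 0,"ay": 0,"az": 0},{"x": -2.5,"y": 0,"z": 0,"ax": 0,"ay": 0,"az": 0},{"x": -2.5,"y": 0,"z": 0,"ax": 0,"ay": 0,"az": 0},{"x": -2,"y": 0,"z": 0,"ax": 0,"ay": 0,"az": 0},{"x": 0,"y": 0,"z": 0,"ax": 0,"ay": 0,"az": 0}]}}

```text
time_s: 10.75
ee_pos: [0.6347, -0.0409, 0.0227]
tool_rot: [0.655, 0.724, -0.158, -0.149]
contact_force: [-2.3, 6.9, 8.5]
gripper_width: 0.696
finger_force: 40.0
```

```bash
python3 -c "
from p import *
rep()"
```

```text
b [ 28.5  -4.7 -16.9] Fb [ 5.  -7.1  7.1] w 0.696 M [ 0.96  0.79 -0.18] t 10.75
```

Emit:
{"fn": "servo_tool", "kwargs": {"series": [{"x": -2,"y": 0,"z": 0,"ax": 0,"ay": 0,"az": 0},{"x": -2,"y": 0,"z": 0,"ax": 0,"ay": 0,"az": 0},{"x": -2,"y": 0,"z": 0,"ax": 0,"ay": 0,"az": 0},{"x": -1,"y": 0,"z": 0,"ax": 0,"ay": 0,"az": 0},{"x": 0,"y": 0,"z": 0,"ax": 0,"ay": 0,"az": 0}]}}

```text
time_s: 11.25
ee_pos: [0.6354, -0.0473, 0.0228]
tool_rot: [0.655, 0.724, -0.157, -0.149]
contact_force: [-2.4, 8.3, 9.1]
gripper_width: 0.692
finger_force: 40.0
```

```bash
python3 -c "
from p import *
rep()"
```

```text
b [ 28.5   1.7 -16.9] Fb [ 5.3 -8.5  7.6] w 0.692 M [ 1.17  0.82 -0.16] t 11.25
```

Emit:
{"fn": "servo_tool", "kwargs": {"series": [{"x": -1,"y": -0.3,"z": -0.5,"ax": 0,"ay": 0,"az": 0},{"x": -1.5,"y": 0,"z": 0,"ax": 0,"ay": 0,"az": 0},{"x": -1,"y": 0,"z": 0,"ax": 0,"ay": 0,"az": 0},{"x": 0,"y": 0,"z": 0,"ax": 0,"ay": 0,"az": 0},{"x": 0,"y": 0,"z": 0,"ax": 0,"ay": 0,"az": 0}]}}

```text
time_s: 11.75
ee_pos: [0.6358, -0.0514, 0.0227]
tool_rot: [0.655, 0.724, -0.158, -0.149]
contact_force: [-2.8, 5.9, 5.5]
gripper_width: 0.693
finger_force: 39.8
```

Run:
```python
from w import *
rep();w=cap('wrist','w4');s=cap('side','s4')
cv2.imwrite('pics/v4.png',np.hstack([cv2.resize(s['img'][160:300,270:400],(464,500)),cv2.resize(w['img'][100:400,220:420],(333,500))])[:,:,::-1])
```

```text
b [ 28.5   5.8 -16.9] Fb [ 4.3 -6.1  4.1] w 0.693 M [ 0.94  0.53 -0.1 ] t 11.75
```

View pics/v4.png

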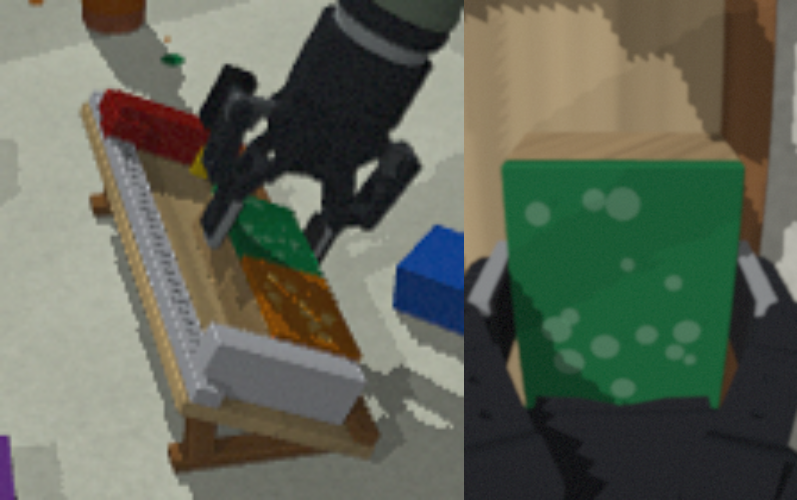

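Green now adjoins ochre (crop seam at about 285,270). I'll keep pushing gently until ochre meets the fixed jaw.

Emit:
{"fn": "servo_tool", "kwargs": {"series": [{"x": -1,"y": 0,"z": 0,"ax": 0,"ay": 0,"az": 0},{"x": -1,"y": 0,"z": 0,"ax": 0,"ay": 0,"az": 0},{"x": -0.5,"y": 0,"z": 0,"ax": 0,"ay": 0,"az": 0},{"x": 0,"y": 0,"z": 0,"ax": 0,"ay": 0,"az": 0}]}}

```text
time_s: 12.25
ee_pos: [0.636, -0.0537, 0.0228]
tool_rot: [0.655, 0.724, -0.158, -0.149]
contact_force: [-2.3, 5.9, 6.6]
gripper_width: 0.692
finger_force: 39.8
```

```bash
python3 -c "
from p import *
rep()"
```

```text
b [ 28.5   8.2 -16.9] Fb [ 4.3 -6.1  5.2] w 0.692 M [ 0.94  0.59 -0.17] t 12.25
```

Emit:
{"fn": "servo_tool", "kwargs": {"series": [{"x": -1,"y": 0,"z": 0,"ax": 0,"ay": 0,"az": 0},{"x": -1,"y": 0,"z": 0,"ax": 0,"ay": 0,"az": 0},{"x": 0,"y": 0,"z": 0,"ax": 0,"ay": 0,"az": 0}]}}

```text
time_s: 12.55
ee_pos: [0.6361, -0.0539, 0.0227]
tool_rot: [0.655, 0.724, -0.157, -0.15]
contact_force: [-3.3, 10.0, 5.4]
gripper_width: 0.694
finger_force: 39.9
```

```bash
python3 -c "
from p import *
rep()"
```

```text
b [ 28.5   8.4 -16.9] Fb [  4.4 -10.2   3.9] w 0.694 M [ 1.46  0.58 -0.45] t 12.55
```

Emit:
{"fn": "servo_tool", "kwargs": {"series": [{"x": -1,"y": 0,"z": 0,"ax": 0,"ay": 0,"az": 0},{"x": -1,"y": 0,"z": 0,"ax": 0,"ay": 0,"az": 0},{"x": 0,"y": 0,"z": 0,"ax": 0,"ay": 0,"az": 0}]}}

```text
time_s: 12.85
ee_pos: [0.636, -0.0538, 0.0228]
tool_rot: [0.655, 0.724, -0.156, -0.151]
contact_force: [-3.7, 16.2, 6.5]
gripper_width: 0.694
finger_force: 39.9
```

```bash
python3 -c "
from p import *
rep()"
```

```text
b [ 28.5   8.3 -16.8] Fb [  4.6 -16.5   5. ] w 0.694 M [ 2.01  0.67 -0.86] t 12.85
```

Emit:
{"fn": "servo_tool", "kwargs": {"series": [{"x": 2,"y": 0,"z": 0,"ax": 0,"ay": 0,"az": 0},{"x": 2,"y": 0,"z": 0,"ax": 0,"ay": 0,"az": 0},{"x": 1.5,"y": 0,"z": 0,"ax": 0,"ay": 0,"az": 0},{"x": 0,"y": 0,"z": 0,"ax": 0,"ay": 0,"az": 0}]}}

```text
time_s: 13.25
ee_pos: [0.636, -0.0541, 0.0227]
tool_rot: [0.655, 0.724, -0.159, -0.147]
contact_force: [-2.3, 3.0, 5.0]
gripper_width: 0.692
finger_force: 39.7
```

```bash
python3 -c "
from p import *
rep()"
```

```text
b [ 28.5   8.6 -16.9] Fb [ 3.9 -3.2  3.7] w 0.692 M [0.39 0.44 0.18] t 13.25
```

Emit:
{"fn": "servo_tool", "kwargs": {"series": [{"x": 0,"y": 0,"z": 0,"ax": 0,"ay": 0,"az": 0},{"x": 0,"y": 0,"z": 0,"ax": 0,"ay": 0,"az": 0},{"x": 0,"y": 0,"z": 0,"ax": 0,"ay": 0,"az": 0},{"x": 0,"y": 0,"z": 0,"ax": 0,"ay": 0,"az": 0}], "jaw": 1}}

```text
time_s: 13.65
ee_pos: [0.6368, -0.0556, 0.022]
tool_rot: [0.656, 0.724, -0.159, -0.146]
contact_force: [0.8, 0.5, 0.5]
gripper_width: 1.003
finger_force: 0.0
```

Emit:
{"fn": "servo_tool", "kwargs": {"series": [{"x": 0,"y": 0,"z": -5,"ax": 0,"ay": 0,"az": 0},{"x": 0,"y": 0,"z": -15,"ax": 0,"ay": 0,"az": 0},{"x": 0,"y": 0,"z": -30,"ax": 0,"ay": 0,"az": 0},{"x": 0,"y": 0,"z": -40,"ax": 0,"ay": 0,"az": 0},{"x": 0,"y": 0,"z": -20,"ax": 0,"ay": 0,"az": 0}]}}

```text
time_s: 14.15
ee_pos: [0.685, -0.0513, 0.1256]
tool_rot: [0.656, 0.724, -0.157, -0.144]
contact_force: [0.8, -0.0, 0.5]
gripper_width: 1.005
finger_force: 0.0
```

Run:
```python
from w import *
rep();w=cap('wrist','w5');s=cap('side','s5');t=cap('top','t5')
cv2.imwrite('pics/v5.png',np.hstack([cv2.resize(s['img'][160:300,270:400],(418,450)),cv2.resize(w['img'][80:400,180:450],(380,450))])[:,:,::-1])
```

```text
b [27.5 10.6 97. ] Fb [-0.5  0.1  0.7] w 1.005 M [ 0.01 -0.16  0.03] t 14.15
```

View pics/v5.png

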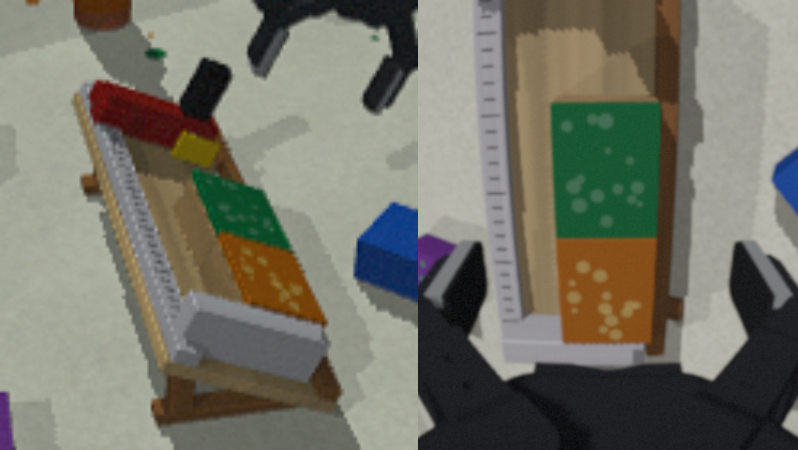

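Green lies flush with ochre, and ochre is against the fixed jaw. The stops give a frame correction of +1.5 mm in x and y. Next, move over the jaw post and measure it there.

Emit:
{"fn": "servo_tool", "kwargs": {"series": [{"x": 20,"y": -3,"z": 0,"ax": 0,"ay": 0,"az": 0},{"x": 30,"y": -3,"z": 0,"ax": 0,"ay": 0,"az": 0},{"x": 30,"y": 0,"z": 0,"ax": 0,"ay": 0,"az": 0},{"x": 20,"y": 0,"z": 0,"ax": 0,"ay": 0,"az": 0},{"x": 0,"y": 0,"z": 0,"ax": 0,"ay": 0,"az": 0}]}}

```text
time_s: 14.8
ee_pos: [0.6663, 0.0513, 0.124]
tool_rot: [0.654, 0.725, -0.16, -0.147]
contact_force: [0.3, -0.2, 0.4]
gripper_width: 1.001
finger_force: 0.0
```

```bash
sed -i 's/^def b2w/O=O+Rb@np.array([-1.5,-1.5,1.])\ndef b2w/' p.py
python3 - <<'E'
from w import *
rep();print(O);w=cap('wrist','w6');t=cap('top','t6')
def wb(c,u,v,z,f=wray):
    a,d=f(c,u,v);a=a*1e3;n=Rb[:,2];return w2b(a+d*(z-n@(a-O))/(n@d))
# reference: green & ochre in wrist w5
h=load('w5')
for nm,lo,hi in(('green',(45,80,15),(90,255,255)),('ochre',(5,120,60),(22,255,255))):
    k=blob(h,lo,hi,(260,140,370,340)) ;P=np.array([wb(h,u,v,36)[:2] for u,v in k],np.float32);print(nm,cv2.minAreaRect(P))
# red jaw plate top (z=34) in top view t5 and w6
for nm,c,f,box in(('t5',load('t5'),ray,(260,170,310,240)),('w6',w,wray,(150,0,500,330))):
    k=blob(c,(0,110,30),(6,255,255),box);P=np.array([wb(c,u,v,34,f)[:2] for u,v in k],np.float32);print(nm,k.min(0),k.max(0),cv2.minAreaRect(P),P.min(0),P.max(0))
cv2.imwrite('pics/v6.png',cv2.resize(w['img'],(640,400))[:,:,::-1])
E
```

```text
b [ 36.  -91.8  91. ] Fb [-0.1  0.3  0.5] w 1.001 M [ 0.02 -0.24  0.06] t 14.8
[669.62428895 -40.63042091  26.27238039]
green ((28.634414672851562, 10.470211029052734), (78.9371566772461, 59.705440521240234), 89.98460388183594)
ochre ((21.135425567626953, 52.20530319213867), (78.6254653930664, 180.32366943359375), 2.3485617637634277)
t5 [281 202] [299 230] ((87.62425231933594, -120.72941589355469), (41.76301193237305, 81.89013671875), 81.5038833618164) [  46.31265 -144.69347] [ 129.86072 -102.56138]
w6 [218 136] [346 190] ((60.111942291259766, -125.74481201171875), (97.29491424560547, 41.817138671875), 0.6361211538314819) [  11.36825 -146.38705] [ 108.93164 -104.54775]
```

View pics/v6.png

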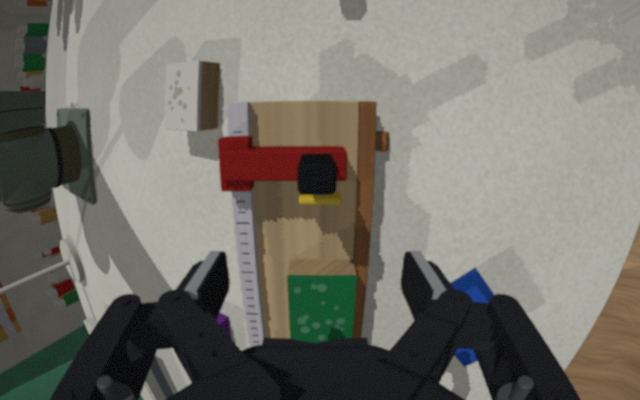

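The wrist view shows the red plate at (220–346, 146–180), the black post at (318,173) and the yellow pad at (320,199). I'll measure the plate and post y.

```bash
cat >> w.py <<'E'
def wb(c,u,v,z,f=wray):
    a,d=f(c,u,v);a=a*1e3;n=Rb[:,2];return w2b(a+d*(z-n@(a-O))/(n@d))
def redcol(c,us):   # plate edges along columns, at z=34
    h=cv2.cvtColor(c['img'],cv2.COLOR_RGB2HSV);m=cv2.inRange(h,np.array((0,110,30)),np.array((6,255,255)))
    for u in us:
        v=np.where(m[80:330,u])[0]+80; print('red',u,v.min(),v.max(),wb(c,u,v.min()-.5,34).round(1),wb(c,u,v.max()+.5,34).round(1))
def post(c,box):
    x0,y0,x1,y1=box;m=(c['img'].max(2)<34).astype(np.uint8)[y0:y1,x0:x1];n,l,s,_=cv2.connectedComponentsWithStats(m);i=1+s[1:,4].argmax()
    x,y,w,h=s[i,:4];x+=x0;y+=y0;print('post',x,y,w,h,wb(c,x-.5,y-.5,80).round(1),wb(c,x+w-.5,y+h-.5,80).round(1))
E
python3 - <<'E'
from w import *
c=load('w6');redcol(c,[262,270,280,290]);post(c,(285,140,350,215))
h=cv2.cvtColor(c['img'],cv2.COLOR_RGB2HSV);v,u=np.where(cv2.inRange(h,np.array((22,120,60)),np.array((34,255,255)))[185:215,290:350]);print('pad px',u.min()+290,u.max()+290,v.min()+185,v.max()+185,wb(c,320,v.max()+185.5,30),wb(c,320,v.max()+185.5,8))
E
```

```text
red 262 147 180 [  74.5 -138.3   34. ] [  75.3 -112.1   34. ]
red 270 147 180 [  68.4 -138.2   34. ] [  69.1 -112.1   34. ]
red 280 147 180 [  60.9 -138.1   34. ] [  61.4 -112.1   34. ]
red 290 147 180 [  53.4 -138.1   34. ] [  53.8 -112.1   34. ]
post 299 155 38 39 [  44.7 -138.9   80. ] [  21.6 -114.9   80. ]
pad px 298 341 191 204 [ 30.75462927 -91.77749607  30.        ] [ 30.35626628 -84.73011511   8.        ]
```

Emit:
{"fn": "servo_tool", "kwargs": {"series": [{"x": 17,"y": 0.5,"z": 5,"ax": 0,"ay": 0,"az": 0},{"x": 17,"y": 0.5,"z": 8,"ax": 0,"ay": 0,"az": 0},{"x": 0,"y": 0,"z": 20,"ax": 0,"ay": 0,"az": 0},{"x": 0,"y": 0,"z": 20,"ax": 0,"ay": 0,"az": 0},{"x": 0,"y": 0,"z": 0,"ax": 0,"ay": 0,"az": 0}]}}

```text
time_s: 15.4
ee_pos: [0.6401, 0.0803, 0.0738]
tool_rot: [0.655, 0.723, -0.161, -0.148]
contact_force: [-0.8, 0.5, 0.3]
gripper_width: 0.999
finger_force: 0.0
```

Emit:
{"fn": "servo_tool", "kwargs": {"series": [{"x": 0,"y": 0,"z": 8,"ax": 0,"ay": 0,"az": 0},{"x": 0,"y": 0,"z": 7,"ax": 0,"ay": 0,"az": 0},{"x": 0,"y": 0,"z": 0,"ax": 0,"ay": 0,"az": 0}]}}

```text
time_s: 15.7
ee_pos: [0.6363, 0.079, 0.0624]
tool_rot: [0.656, 0.723, -0.159, -0.146]
contact_force: [-0.8, 0.2, -0.4]
gripper_width: 0.999
finger_force: 0.0
```

Run:
```python
from w import *
rep()
w=cap('wrist','w7');redcol(w,[230,245,250,260,270]);post(w,(285,180,350,330))
```

```text
b [  34.5 -122.3   23.8] Fb [ 0.5 -0.2 -0.7] w 0.999 M [ 0.   -0.15  0.03] t 15.7
red 230 198 264 [  80.6 -149.1   34. ] [  84.8 -106.7   34. ]
red 245 206 255 [  72.2 -144.5   34. ] [  74.7 -113.2   34. ]
red 250 206 256 [  69.3 -144.5   34. ] [  71.7 -112.7   34. ]
red 260 206 256 [  63.7 -144.5   34. ] [  65.7 -112.8   34. ]
red 270 206 256 [  58.  -144.5   34. ] [  59.7 -113.    34. ]
post 288 227 52 71 [  44.3 -150.5   80. ] [  22.3 -116.    80. ]
```

Emit:
{"fn": "servo_tool", "kwargs": {"series": [{"x": 1.5,"y": 0,"z": 0,"ax": 0,"ay": 0,"az": 0},{"x": 1.5,"y": 0,"z": 0,"ax": 0,"ay": 0,"az": 0},{"x": 0,"y": 0,"z": 0,"ax": 0,"ay": 0,"az": 0}]}}

```text
time_s: 16.05
ee_pos: [0.6367, 0.0823, 0.0633]
tool_rot: [0.656, 0.724, -0.159, -0.146]
contact_force: [0.1, -0.1, 0.5]
gripper_width: 1.0
finger_force: 0.0
```

Emit:
{"fn": "servo_tool", "kwargs": {"series": [{"x": 0,"y": 0,"z": 0,"ax": 0,"ay": 0,"az": 0},{"x": 0,"y": 0,"z": 0,"ax": 0,"ay": 0,"az": 0},{"x": 0,"y": 0,"z": 0,"ax": 0,"ay": 0,"az": 0},{"x": 0,"y": 0,"z": 0,"ax": 0,"ay": 0,"az": 0},{"x": 0,"y": 0,"z": 0,"ax": 0,"ay": 0,"az": 0}], "jaw": -1, "force": 50}}

```text
time_s: 16.55
ee_pos: [0.6358, 0.0819, 0.0635]
tool_rot: [0.655, 0.724, -0.16, -0.147]
contact_force: [-1.8, -0.4, 2.8]
gripper_width: 0.271
finger_force: 52.7
```

Emit:
{"fn": "servo_tool", "kwargs": {"series": [{"x": 0,"y": 0,"z": 0,"ax": 0,"ay": 0,"az": 0},{"x": 0,"y": 0,"z": 0,"ax": 0,"ay": 0,"az": 0}]}}

```text
time_s: 16.75
ee_pos: [0.6359, 0.0819, 0.0635]
tool_rot: [0.655, 0.724, -0.16, -0.146]
contact_force: [-3.0, -0.1, 4.9]
gripper_width: 0.272
finger_force: 52.7
```

```bash
python3 -c "
from w import *
rep()"
```

```text
b [  35.2 -125.3   24.7] Fb [ 4.8 -0.2  3.2] w 0.272 M [-0.04  0.59  0.03] t 16.75
```

Emit:
{"fn": "servo_tool", "kwargs": {"series": [{"x": -4,"y": 0,"z": 0,"ax": 0,"ay": 0,"az": 0},{"x": -6,"y": 0,"z": 0,"ax": 0,"ay": 0,"az": 0},{"x": -6,"y": 0,"z": 0,"ax": 0,"ay": 0,"az": 0},{"x": -6,"y": 0,"z": 0,"ax": 0,"ay": 0,"az": 0},{"x": -5,"y": 0,"z": 0,"ax": 0,"ay": 0,"az": 0}]}}

```text
time_s: 17.25
ee_pos: [0.6383, 0.0581, 0.0635]
tool_rot: [0.655, 0.724, -0.158, -0.148]
contact_force: [-3.7, 7.4, 5.8]
gripper_width: 0.274
finger_force: 52.9
```

Emit:
{"fn": "servo_tool", "kwargs": {"series": [{"x": -6,"y": 0,"z": 0,"ax": 0,"ay": 0,"az": 0},{"x": -6,"y": 0,"z": 0,"ax": 0,"ay": 0,"az": 0},{"x": -6,"y": 0,"z": 0,"ax": 0,"ay": 0,"az": 0},{"x": -5,"y": 0,"z": 0,"ax": 0,"ay": 0,"az": 0},{"x": 0,"y": 0,"z": 0,"ax": 0,"ay": 0,"az": 0}]}}

```text
time_s: 17.75
ee_pos: [0.6407, 0.0341, 0.0635]
tool_rot: [0.655, 0.724, -0.158, -0.148]
contact_force: [-3.5, 5.1, 4.2]
gripper_width: 0.272
finger_force: 52.9
```

Run:
```python
from w import *
rep()
w=cap('wrist','w8');redcol(w,[235,245,255,265])
t=cap('top','t8');s=cap('side','s8')
```

```text
b [ 35.1 -77.3  24.7] Fb [ 4.5 -5.4  2.6] w 0.272 M [ 0.58  0.71 -0.31] t 17.75
red 235 210 260 [ 79.  -96.6  34. ] [ 82. -64.  34.]
red 245 210 259 [ 73.1 -96.6  34. ] [ 75.7 -64.9  34. ]
red 255 210 260 [ 67.4 -96.6  34. ] [ 69.6 -64.4  34. ]
red 265 210 253 [ 61.6 -96.7  34. ] [ 63.2 -69.3  34. ]
```

Emit:
{"fn": "servo_tool", "kwargs": {"series": [{"x": -3,"y": 0,"z": 0,"ax": 0,"ay": 0,"az": 0},{"x": -4,"y": 0,"z": 0,"ax": 0,"ay": 0,"az": 0},{"x": -4,"y": 0,"z": 0,"ax": 0,"ay": 0,"az": 0},{"x": -3,"y": 0,"z": 0,"ax": 0,"ay": 0,"az": 0},{"x": 0,"y": 0,"z": 0,"ax": 0,"ay": 0,"az": 0}]}}

```text
time_s: 18.4
ee_pos: [0.6421, 0.0207, 0.0635]
tool_rot: [0.655, 0.724, -0.158, -0.148]
contact_force: [-3.5, 6.2, 4.5]
gripper_width: 0.272
finger_force: 53.0
```

Run:
```python
from w import *
rep()
w=cap('wrist','w9');redcol(w,[235,245,255,265])
t=cap('top','t9');s=cap('side','s9')
a=cv2.resize(s['img'][165:265,285:385],(400,400),interpolation=2);b=cv2.resize(t['img'][160:240,270:370],(400,320),interpolation=2)
cv2.imwrite('pics/v9.png',np.hstack([a,np.vstack([b,np.zeros((80,400,3),np.uint8)])])[:,:,::-1])
```

```text
b [ 35.1 -63.7  24.7] Fb [ 4.5 -6.5  2.9] w 0.272 M [ 0.63  0.63 -0.34] t 18.4
red 235 210 262 [ 79. -83.  34.] [ 82.2 -49.   34. ]
red 245 210 259 [ 73.1 -83.   34. ] [ 75.7 -51.3  34. ]
red 255 210 259 [ 67.3 -83.1  34. ] [ 69.5 -51.5  34. ]
red 265 210 252 [ 61.6 -83.1  34. ] [ 63.1 -56.4  34. ]
```

View pics/v9.png

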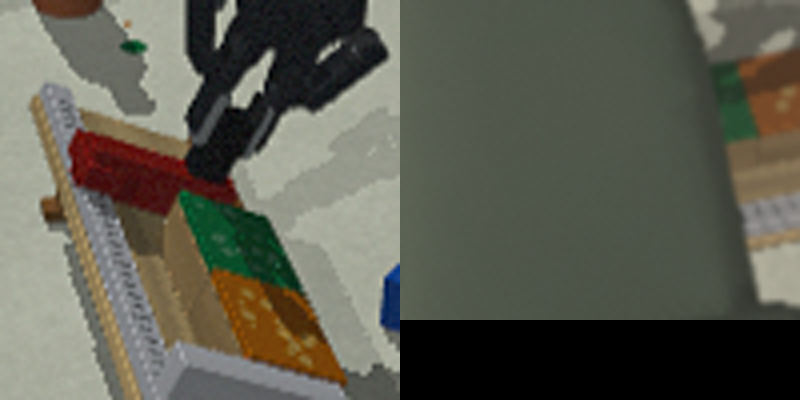

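I have now viewed 12 pictures, which is over the limit of 10. I'll use numbers only from here. The joint is at about 78 mm, so about 9 mm remain.

Emit:
{"fn": "servo_tool", "kwargs": {"series": [{"x": -1.5,"y": 0,"z": 0,"ax": 0,"ay": 0,"az": 0},{"x": -1.5,"y": 0,"z": 0,"ax": 0,"ay": 0,"az": 0},{"x": -1.5,"y": 0,"z": 0,"ax": 0,"ay": 0,"az": 0},{"x": -0.5,"y": 0,"z": 0,"ax": 0,"ay": 0,"az": 0},{"x": 0,"y": 0,"z": 0,"ax": 0,"ay": 0,"az": 0}]}}

```text
time_s: 19.05
ee_pos: [0.6425, 0.0167, 0.0635]
tool_rot: [0.655, 0.724, -0.157, -0.148]
contact_force: [-2.4, 8.0, 6.0]
gripper_width: 0.271
finger_force: 53.0
```

Run:
```python
from w import *
rep();w=cap('wrist','w10');redcol(w,[245,255])
# green left edge seen beside the post?
h=cv2.cvtColor(w['img'],cv2.COLOR_RGB2HSV);m=cv2.inRange(h,np.array((45,80,15)),np.array((90,255,255)))
for u in (262,268,274,280,350,356,362):
    v=np.where(m[200:400,u])[0]+200
    if len(v):print('green',u,v.min(),v.max(),wb(w,u,v.min()-.5,36).round(1))
```

```text
b [ 35.  -59.8  24.8] Fb [ 4.  -8.2  4.8] w 0.271 M [ 0.87  0.7  -0.56] t 19.05
red 245 210 259 [ 73.1 -79.   34. ] [ 75.7 -47.4  34. ]
red 255 210 260 [ 67.4 -79.1  34. ] [ 69.5 -46.9  34. ]
green 280 323 328 [56.5 -1.4 36. ]
```

Emit:
{"fn": "servo_tool", "kwargs": {"series": [{"x": -1.5,"y": 0,"z": 0,"ax": 0,"ay": 0,"az": 0},{"x": -1.5,"y": 0,"z": 0,"ax": 0,"ay": 0,"az": 0},{"x": -1.5,"y": 0,"z": 0,"ax": 0,"ay": 0,"az": 0},{"x": -0.5,"y": 0,"z": 0,"ax": 0,"ay": 0,"az": 0},{"x": 0,"y": 0,"z": 0,"ax": 0,"ay": 0,"az": 0}]}}

```text
time_s: 19.6
ee_pos: [0.6429, 0.0124, 0.0635]
tool_rot: [0.655, 0.724, -0.157, -0.149]
contact_force: [-3.3, 9.8, 6.2]
gripper_width: 0.269
finger_force: 53.0
```

Run:
```python
from w import *
rep();w=cap('wrist','w11');redcol(w,[245,255])
```

```text
b [ 35.  -55.4  24.7] Fb [  4.7 -10.1   4.7] w 0.269 M [ 1.04  0.69 -0.57] t 19.6
red 245 210 259 [ 73.1 -74.6  34. ] [ 75.6 -43.   34. ]
red 255 210 259 [ 67.4 -74.7  34. ] [ 69.5 -43.2  34. ]
```

Emit:
{"fn": "servo_tool", "kwargs": {"series": [{"x": 1.5,"y": 0,"z": 0,"ax": 0,"ay": 0,"az": 0},{"x": 1.5,"y": 0,"z": 0,"ax": 0,"ay": 0,"az": 0},{"x": 0,"y": 0,"z": 0,"ax": 0,"ay": 0,"az": 0}]}}

```text
time_s: 19.95
ee_pos: [0.643, 0.0123, 0.0635]
tool_rot: [0.655, 0.724, -0.159, -0.147]
contact_force: [-2.6, 2.5, 4.6]
gripper_width: 0.276
finger_force: 52.9
```

Run:
```python
from w import *
rep();w=cap('wrist','w12');redcol(w,[245,255])
```

```text
b [ 35.  -55.3  24.7] Fb [ 4.1 -2.7  3.2] w 0.276 M [ 0.26  0.67 -0.19] t 19.95
red 245 210 259 [ 73.1 -74.6  34. ] [ 75.7 -42.9  34. ]
red 255 210 259 [ 67.3 -74.7  34. ] [ 69.5 -43.1  34. ]
```

Emit:
{"fn": "servo_tool", "kwargs": {"series": [{"x": 0,"y": 0,"z": 0,"ax": 0,"ay": 0,"az": 0},{"x": 0,"y": 0,"z": 0,"ax": 0,"ay": 0,"az": 0},{"x": 0,"y": 0,"z": 0,"ax": 0,"ay": 0,"az": 0},{"x": 0,"y": 0,"z": 0,"ax": 0,"ay": 0,"az": 0},{"x": 0,"y": 0,"z": 0,"ax": 0,"ay": 0,"az": 0}], "jaw": 1}}

```text
time_s: 20.5
ee_pos: [0.6436, 0.0112, 0.0626]
tool_rot: [0.656, 0.724, -0.159, -0.146]
contact_force: [0.2, -0.3, -0.3]
gripper_width: 1.004
finger_force: 0.0
```

Emit:
{"fn": "servo_tool", "kwargs": {"series": [{"x": 0,"y": 0,"z": -5,"ax": 0,"ay": 0,"az": 0},{"x": 0,"y": 0,"z": -20,"ax": 0,"ay": 0,"az": 0},{"x": 0,"y": 0,"z": -30,"ax": 0,"ay": 0,"az": 0},{"x": -20,"y": 0,"z": -20,"ax": 0,"ay": 0,"az": 0},{"x": -20,"y": 0,"z": 0,"ax": 0,"ay": 0,"az": 0}]}}

```text
time_s: 21.0
ee_pos: [0.6812, -0.0258, 0.1336]
tool_rot: [0.656, 0.725, -0.157, -0.143]
contact_force: [0.5, -0.2, -0.3]
gripper_width: 1.001
finger_force: 0.0
```

Emit:
{"fn": "servo_tool", "kwargs": {"series": [{"x": -25,"y": 0,"z": 0,"ax": 0,"ay": 0,"az": 0},{"x": -15,"y": 0,"z": 0,"ax": 0,"ay": 0,"az": 0},{"x": 0,"y": 0,"z": 0,"ax": 0,"ay": 0,"az": 0},{"x": 0,"y": 0,"z": 0,"ax": 0,"ay": 0,"az": 0}]}}

```text
time_s: 21.4
ee_pos: [0.6822, -0.0653, 0.1299]
tool_rot: [0.656, 0.723, -0.159, -0.147]
contact_force: [-1.1, -0.6, 0.2]
gripper_width: 1.003
finger_force: 0.0
```

Run:
```python
from w import *
rep();w=cap('wrist','w13');redcol(w,[250,258,266,274]);cap('top','t13');cap('side','s13')
for nm,lo,hi,bx in(('green',(45,80,15),(90,255,255),(265,130,375,345)),('ochre',(8,140,60),(20,255,255),(280,200,370,345)),):
    k=blob(w,lo,hi,bx);P=np.array([wb(w,u,v,36)[:2] for u,v in k],np.float32);print(nm,k.min(0),k.max(0),cv2.minAreaRect(P),P.min(0),P.max(0))
k=blob(w,(22,120,60),(34,255,255),(260,100,380,250));print('yellow',k.min(0),k.max(0),len(k))
```

```text
b [34.7 25.8 98.1] Fb [ 1.2  0.5 -0.3] w 1.003 M [ 0.02 -0.17  0.03] t 21.4
red 250 82 129 [ 82.4 -70.6  34. ] [ 83.1 -33.5  34. ]
red 258 89 117 [ 76.3 -64.9  34. ] [ 76.6 -42.6  34. ]
red 266 89 117 [ 70.1 -64.6  34. ] [ 70.4 -42.4  34. ]
red 274 88 117 [ 64.  -65.2  34. ] [ 64.3 -42.2  34. ]
green [282 134] [360 232] ((28.67326545715332, 10.142545700073242), (59.730892181396484, 79.55960083007812), 0.23787808418273926) [ -1.2817056 -29.534151 ] [58.60469 49.83267]
ochre [285 200] [369 320] ((22.08843994140625, 83.33926391601562), (73.64028930664062, 119.77643585205078), 2.2933478355407715) [-15.899024  22.418217] [ 58.20474 142.11499]
yellow [296 125] [340 134] 97
```

The gap from plate to green is about 12.4 mm, so the pad is pressed in about 7.5 mm. Last, a numeric check of the seam and ochre's end, then hand in.

Run:
```python
from w import *
w=load('w13');h=cv2.cvtColor(w['img'],cv2.COLOR_RGB2HSV)
for u in(300,320,340):
    g=np.where(cv2.inRange(h,np.array((45,80,15)),np.array((90,255,255)))[130:330,u])[0]+130;o=np.where(cv2.inRange(h,np.array((5,150,70)),np.array((20,255,255)))[215:340,u])[0]+215
    print(u,'green',g.min(),g.max(),'ochre',o.min(),o.max(),wb(w,u,g.max()+.5,36).round(1),wb(w,u,o.min()-.5,36).round(1),wb(w,u,o.max()+.5,36).round(1))
print(bot.get_obs()['contact_force'])
print(bot.hand_in())
```

```text
300 green 135 232 ochre 234 310 [45.5 50.2 36. ] [45.5 51.1 36. ] [ 47.1 129.7  36. ]
320 green 135 232 ochre 234 310 [29.1 50.2 36. ] [29.1 51.1 36. ] [ 28.6 129.6  36. ]
340 green 135 232 ochre 233 309 [12.7 50.2 36. ] [12.7 50.2 36. ] [ 10.  128.7  36. ]
[0.27183561 0.10277215 0.61569001]
the job is handed in; nothing more can be done
None
```

The job is handed in (result not reported back): green lies flush beside ochre on the ledge, ochre is at the fixed jaw within about 1 mm, and the red jaw is shut with the pad about 7.5 of 14 mm in, but I viewed 12 pictures against the limit of 10.

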